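# Lean the green chopping board to dry

### The job

Get the drying stand ready by sliding its blue foot rail all the way home towards the grey caddy. Then take the green chopping board out of the rack, set its lower edge down on the tray just inside the rail, square to the caddy and about centred on it, and only then let go, so that it is left leaning steadily back against the caddy's rim. Leave the rail home, and do not disturb the other boards or the things around.

Things in the scene. Friction and masses are not known exactly. Their poses are not given: they have to be found in the camera images.
- green_board: Green plastic chopping board, 130 wide (x) x 12 thick (y) x 200 mm tall (z, up as it stands in the rack), about 0.3 kg. Origin: middle of its lower edge face. Stands in one of the three rack places (which one varies), lower edge 10 mm above the counter. Both faces alike, with a groove.
- white_board: White plastic chopping board, same size and axes, in another rack place; leave it.
- wood_board: Wooden chopping board, same size and axes, in another rack place; leave it.
- rack: Fixed board rack: wooden base 160 (x) x 200 (y) x 10 mm with three places 65 mm apart along y, boards parallel to x. Each place has four steel pins, 6 mm thick, 60 mm tall above the base, at x = +-45 mm and 11 mm either side of the board's mid-plane. Boards lift straight up. Origin: centre of its underside, on the counter.
- stand: Fixed drying stand: white drip tray 270 (x) x 310 (y) x 6 mm thick, lying on the counter. Origin: centre of its underside. Grey caddy fixed on its +y half, blue foot rail sliding along y on its -y half. The board leans parallel to x, lower edge between rail and caddy, top tilted to +y. Rail home: its inner face is at y = -42 mm, the front of the caddy's rim at y = +20 mm.
- caddy: Dark grey open-topped waste caddy fixed on the stand, 150 (x) x 125 (y) mm over its rim, a round bar 10 mm thick, its centre 126 mm above the counter. The front bar's centreline is at stand y = +25 mm, x = -70 to +70 mm, the wall just under it; the rear bar at y = +140 mm. Origin and axes: the stand's, 6 mm higher.
- foot_rail (a joint): Slide of the blue foot rail along the stand's +y, in m: 0 fully out, 0.070 fully home at its stop (nearest the caddy). Starts out; stays where left; friction about 3 N. The rail is a bar 14 mm thick (y), 22 mm tall above the tray, stand x = -115 to +85 mm; its inner face is at stand y = joint value - 112 mm.
- rail_tab (a point): Centre of the top of the rail's upright blue tab, 86 mm above the counter. The tab is 30 mm (stand x) x 14 mm (stand y) x 80 mm tall above the tray, standing at the rail's -x end (centre at stand x = -100 mm), beside and not in front of the caddy. Push or pinch it to slide the rail.
- carton: Bystander: yellow and red carton of bags, 70 x 110 x 160 mm tall. Origin: on its underside, on the counter. Leave it alone.
- soap: Bystander: green dish-soap bottle, 60 mm across, 180 mm tall. Origin: on its underside, on the counter. Leave it alone.
- mug: Bystander: blue mug, 80 mm across, 90 mm tall, with a handle. Origin: on its underside, on the counter. Leave it alone.
- jar: Bystander: amber jar with a red lid, 70 mm across, 90 mm tall. Origin: on its underside, on the counter. Leave it alone.
- bowl: Bystander: white bowl, 140 mm across, 60 mm tall. Origin: on its underside, on the counter. Leave it alone.
Not all that is in view belongs to the job. There is more than one size of the green_board; the one meant has the size given above.

How it is judged:
On the way, in this order (a step that is already met when the one before it is completed fails the run):
1. the foot rail is fully home (within 4 mm of its stop) (value of joint foot_rail above 0.066 m), for 0.2 s.
2. the green board is held lifted in the fingers, lower edge above 30 mm (height (world z) of green_board above 0.03 m and contact force between green_board and the fingers above 0.5 N), for 0.1 s.
3. the green board's lower edge is set down on the tray just inside the rail while the fingers still hold it (y of green_board in the frame of stand between -0.046 and -0.012 m and x of green_board in the frame of stand between -0.03 and 0.03 m and height (world z) of green_board below 0.015 m and contact force between green_board and the fingers above 0.5 N and contact force between green_board and stand above 0.3 N), for 0.1 s.
At the end, for the whole second after the job is handed in: Rail within 4 mm of its stop; green board at rest, lower edge on the tray, mid-thickness 0 to 30 mm inside the rail's inner face, within 30 mm of centre along the rail and 0.17 rad of square, tilted 0.17 to 0.5 rad from vertical, touching the caddy (y of green_board in the frame of stand between -0.046 and -0.012 m and x of green_board in the frame of stand between -0.03 and 0.03 m and height (world z) of green_board below 0.015 m and value of joint foot_rail above 0.066 m and angle between green_board's own z axis and vertical between 0.17 and 0.5 rad and angle between the x axis of green_board and the x axis of stand, either way round below 0.17 rad and contact force between green_board and caddy above 0.1 N and linear speed of green_board below 0.02 m/s and angular speed of green_board below 0.1 rad/s).
It fails at once if another board is moved more than 30 mm or tipped more than 0.3 rad (distance of any of white_board, wood_board from where it was at the start of the episode above 0.03 m or angle between any of white_board, wood_board's own z axis and vertical above 0.3 rad).
It fails at once if something standing around is moved more than 30 mm or tipped more than 0.3 rad (distance of any of carton, soap, mug, jar, bowl from where it was at the start of the episode above 0.03 m or angle between any of carton, soap, mug, jar, bowl's own z axis and vertical above 0.3 rad).
It also fails if it takes over 64 s, if anything falls off the work surface, if the arm or the gripper's body presses on something with over 40 N, if the wrist force passes 120 N, or if a joint passes its speed limit or range.

### The arm

A 6-joint arm with a two-finger parallel gripper is mounted at the origin on the work surface. World frame = base frame: x ahead of the robot, y to its left, z up, the work surface at z = 0. Lengths are in m, angles in rad, forces in N, time in s.
With the tool pointing down it reaches from about 0.3 to 0.775 m from the base axis. Payload 14.6 kg.
Tool frame: the origin (TCP) lies midway between the tips of the shut fingers; the grasp point (between the pads) lies 19 mm behind it (ctrl.tcp_to_grasp is the z of the grasp point in the tool frame, in m); z points along the fingers, y is the line along which they close (so a half turn about z gives the same grasp; the last joint's range is limited). The gripper opens to 94 mm and grips with 3 to 60 N. Pads are 16 mm wide; open, the fingers measure 119 mm over their backs; the gripper's body (75 mm by 177 mm) begins 78 mm behind the grasp point.
Start: joints at [-1.227, 0.3, 1.521, -0, 1.321, -0.067], TCP at [0.22, -0.504, 0.205] pointing down, gripper open.
Joint ranges: [-3.03, 3.03], [-0.79, 2.21], [0.23, 2.52], [-1.04, 4.18], [0, 3.07], [-2.55, 2.55]. Speed limits (rad/s): [2.22, 2.22, 2.57, 3.14, 3.14, 3.14].

### API

Orientations are given as [roll, pitch, yaw] about the fixed x, y, z axes, in that order (R = Rz(yaw) Ry(pitch) Rx(roll)).
In Python, from station import monitor, camera, ctrl gives the robot as it stands.
- The arm moves only by the tool apply_moves, never from a script. Its argument "plan" is one flat list of numbers, 4 for each row, row after row: the shift along the tool's x, y, z in mm, then the turn about the tool's z in rad. In form: [dx, dy, dz, spin, dx, dy, dz, spin, ...]. A call has 1 to 20 rows; each row shifts and turns the commanded pose from where the row before left it, along the tool's axes as they then stand; what a row does not reach is not made up. A row lasts 1/10 s, in which the tool goes at most 50 mm and 8.59 degrees, less where a joint would pass 70% of its speed; a pose out of reach is approached as far as the arm can. A call is refused whole if a number of a shift passes 50 or a number of a turn 0.15, either way. A call with a gripper value outside its range is refused whole. "hand" is the gripper command: -1 is shut, 1 is fully open, values between are in proportion, set as the call begins (left out, the last holds). The fingers move at their own pace and stop on an object; "squeeze" is the grip in N (left out, the last holds). Time passes only in rows, so rows that do not move let the fingers close. It gives the time, the measured TCP pose, the force, the opening and the grip force at its end, in the units of the state.
- monitor.get_obs(): the state, without advancing time (a new reading comes with each control period).
- camera(name): name is "scene" or "top" or "wrist"; returns a dict with "image" (384x512x3 uint8, red, green, blue), "range_z" (384x512 float32, m along the optical axis (not along the pixel's ray), 0 where there is no reading), "mtx" (3x3 intrinsics, pixels), "rvec" (rotation vector, rad) and "tvec" (3), from world to camera coordinates, as OpenCV has them. Camera axes: x right, y down, z forward; pixel columns grow to the right and rows downward; lengths in m; the calibration is good to about 2 mm. A picture is of the moment at which its call begins.
- ctrl.hand_in(): hands the job in; it is judged then, once.
The state is a dict: "time_s": time; "qpos": joint angles; "joint_vel": joint speeds; "tau": joint torques, N m; "ee_pos": TCP position; "eef_rot": TCP orientation; "force": force on the tool from outside, world axes, zero at the start; "moment": the same for the moment, N m; "grip_width": finger opening in m; "grip_force": force on a finger pad.
Only numpy, scipy, OpenCV 4.12 (cv2) and the standard library are available. Lean on these libraries where they do the work, as an engineer would, in place of code of your own. Each camera call takes 0.05 s, during which the arm holds its last target. There are 200 camera calls.

## Working session

There is one attempt and no reset: what is moved stays moved. The work goes in short steps, Python scripts to look and compute and a tool call to move; the robot and the scene stay as the last step left them, time stands still between calls to the robot, and variables do not carry over. Pictures are saved under pics/ and viewed, at most 10 in all, crops included, and the job is handed in when it is done.

Besides the shell and the picture viewer there is one more tool, called after "Emit:" by a JSON object that holds its "name" and its "arguments". apply_moves: Moves the arm, as the interface text tells. Its arguments: {"type":"object","properties":{"plan":{"type":"array","items":{"type":"number"}},"hand":{"type":"number"},"squeeze":{"type":"number"}},"required":["plan"]}

```bash
mkdir -p pics; ls; cat > h.py <<'E'
import numpy as np, cv2
from station import monitor, camera, ctrl
def cam(n):
    c=camera(n); c['R']=cv2.Rodrigues(np.array(c['rvec'],float))[0]; c['t']=np.array(c['tvec'],float).reshape(3); return c
def pts(c):
    "world point of each pixel from range"
    h,w=c['range_z'].shape; v,u=np.mgrid[:h,:w]; K=c['mtx']; z=c['range_z']
    P=np.stack([(u-K[0,2])/K[0,0]*z,(v-K[1,2])/K[1,1]*z,z],-1)
    return (P-c['t'])@c['R']
def save(c,f): cv2.imwrite('pics/'+f,c['image'][...,::-1])
E
python3 - <<'E'
from h import *
import pickle
cs={n:cam(n) for n in('scene','top')}
pickle.dump(cs,open('c0.pkl','wb'))
for n in cs: save(cs[n],n+'0.png'); print(n,cs[n]['t'],-cs[n]['R'].T@cs[n]['t'])
print(monitor.get_obs(),ctrl.tcp_to_grasp)
E
```

```text
pics
scene [-0.4678733  -0.12218659  1.30657968] [ 0.92896309 -0.75170908  0.71620282]
top [-0.06216851  0.57644748  1.10972062] [ 0.3520728  -0.0415473   1.20081432]
{'time_s': 0.1, 'qpos': array([-1.22655649e+00,  3.00410296e-01,  1.52153868e+00,  9.12479563e-06,
        1.32069998e+00, -6.65715125e-02]), 'joint_vel': array([ 0.00117671, -0.00261945, -0.00304597, -0.00073992,  0.00185553,
       -0.00122268]), 'tau': array([ 1.86873745e-03, -5.32643616e+01, -3.53283978e+01,  7.09460699e-02,
        2.34522752e-02, -6.15678891e-05]), 'ee_pos': array([ 0.2195756 , -0.50400199,  0.20493762]), 'eef_rot': array([-3.14053928e+00, -7.90867554e-05,  4.10809042e-01]), 'force': array([ 0.29998567, -0.63043816,  0.08585892]), 'moment': array([0.05029487, 0.00212898, 0.0324941 ]), 'grip_force': 0.0, 'grip_width': 0.09435283270495293} -0.0188
```

View pics/scene0.png

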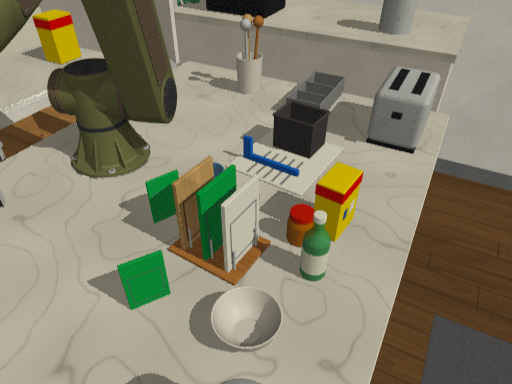

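View pics/top0.png

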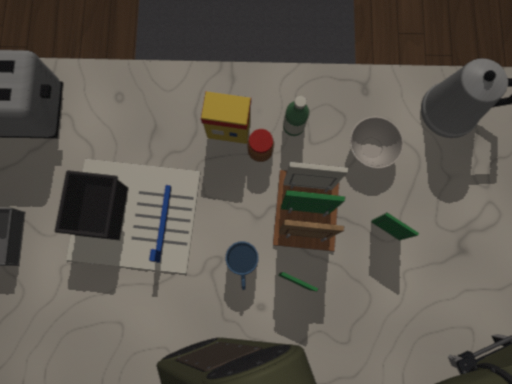

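The scene shows three green boards: one in the rack's middle place (scene 218,215; top 313,203), a small one at (163,195; top 297,281) and one at (145,278; top 394,226). The rack one fits the description because it is in the rack and as tall as its neighbours. The blue rail tab is at top (155,255), the caddy at (92,205). Next I measure these and crop to confirm.

```bash
python3 - <<'E'
from h import *
import pickle
cs=pickle.load(open('c0.pkl','rb'))
def rep(n,m,P,l,zmin=None):
    k,lab,st,ce=cv2.connectedComponentsWithStats(m.astype(np.uint8))
    for i in range(1,k):
        if st[i,4]>40:
            p=P[lab==i]; lo,hi=np.percentile(p,[1,99],axis=0); print(n,l,ce[i].round(),st[i,4],lo.round(3),hi.round(3))
for n,c in cs.items():
    H=cv2.cvtColor(c['image'],cv2.COLOR_RGB2HSV); P=pts(c); ok=c['range_z']>0
    rep(n,ok&(H[...,0]>55)&(H[...,0]<85)&(H[...,1]>150),P,'green')
    rep(n,ok&(H[...,0]>100)&(H[...,0]<125)&(H[...,1]>150)&(H[...,2]>60),P,'blue')
    # rectangle fits
    def rect(m,l):
        q=P[m][:,:2].astype(np.float32); r=cv2.minAreaRect(q*1000); print(n,l,np.round(r[0],1),np.round(r[1],1),round(r[2],2),m.sum())
    X,Y,Z=P[...,0],P[...,1],P[...,2]
    g=(H[...,0]>55)&(H[...,0]<85)&(H[...,1]>150)
    rect(ok&g&(Z>.195)&(Z<.225)&(Y<0),'boardtops green')
    b=(H[...,0]>100)&(H[...,0]<125)&(H[...,1]>150)&(H[...,2]>60)&(Y>.1)
    rect(ok&b&(Z>.02)&(Z<.034),'railtop'); rect(ok&b&(Z>.078),'tabtop')
    gr=(H[...,1]<80)&(H[...,2]<90)&(Z>.115)&(Z<.14)&(Y>.2)&(Y<.6)&(X>.2)&(X<.7); rect(ok&gr,'rim')
    t=(H[...,1]<60)&(H[...,2]>100)&(Z>.003)&(Z<.011)&(Y>.1)&(Y<.56)&(X>.2)&(X<.7); 
    k,lab,st,ce=cv2.connectedComponentsWithStats((ok&t).astype(np.uint8)); rect(lab==1+np.argmax(st[1:,4]),'tray')
    tops=(Z>.195)&(Z<.222)&(X>.3)&(X<.7)&(Y<-.0)&(Y>-.3)&ok
    k,lab,st,ce=cv2.connectedComponentsWithStats(tops.astype(np.uint8))
    for i in range(1,k):
        if st[i,4]>30: rect(lab==i,'top%d %s'%(i,ce[i].round()))
cv2.imwrite('pics/crop.png',cv2.resize(cs['scene']['image'][145:315,110:280,::-1],None,fx=3.5,fy=3.5))
E
```

```text
scene green [214. 208.] 1903 [ 0.528 -0.248  0.019] [ 0.549 -0.122  0.211]
scene green [162. 195.] 1064 [ 0.337 -0.196  0.007] [ 0.373 -0.12   0.136]
scene green [144. 279.] 1935 [ 0.468 -0.432  0.006] [ 0.515 -0.36   0.137]
scene blue [265. 158.] 524 [0.399 0.167 0.009] [0.593 0.196 0.085]
scene boardtops green [ 538.7 -183.7] [130.   13.8] 85.51 394
scene railtop [497.5 183.7] [ 20.8 196.8] 84.56 252
scene tabtop [411.6 191.2] [14.4 25.6] 85.98 32
scene rim [526.1 341.8] [129.  149.9] 85.18 503
scene tray [517.4 260.1] [311.9 274.4] 85.68 2670
scene top1 [192. 173.] [ 473.2 -179.2] [130.8  14.1] 85.31 398
scene top2 [215. 182.] [ 538.7 -183.7] [130.   13.8] 85.51 404
scene top3 [239. 193.] [ 602.7 -191.7] [129.6  13.6] 84.92 404
top blue [161. 224.] 316 [0.398 0.173 0.022] [0.586 0.197 0.089]
top boardtops green [ 531.  -175.9] [79.  1.] 85.06 5
top railtop [506.5 184.1] [ 12.4 165.8] 84.47 264
top tabtop [408.  192.6] [12.1 24. ] 88.82 49
top rim [522.8 345.9] [126.  149.5] 84.53 995
top tray [518.  262.4] [312.5 274.9] 84.29 5797
top top1 [318. 168.] [ 600.9 -187.2] [128.8  13.6] 85.24 387
top top2 [315. 196.] [ 536.3 -180.6] [130.2  13. ] 85.03 385
top top3 [314. 225.] [ 471.5 -175.9] [128.4  12.6] 85.03 373
```

View pics/crop.png

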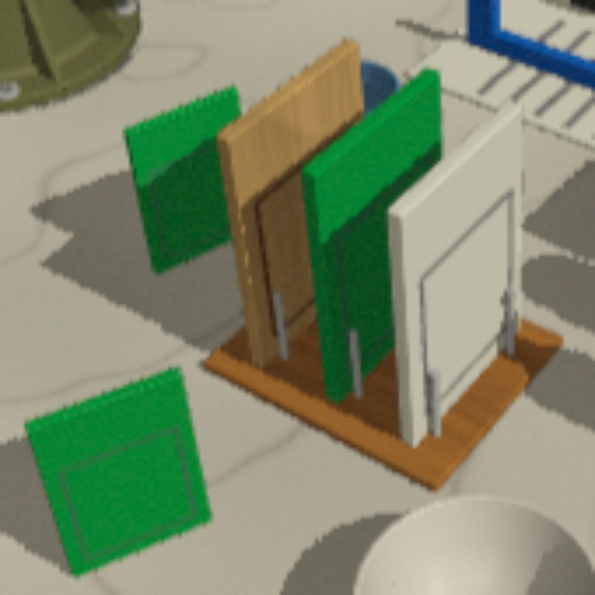

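Confirmed in the crop (board at 370,230): the green board in the rack's middle place is the only one about 200 mm tall (top at z≈0.21). The two loose ones are only about 130 mm high. I start with the rail, raising and turning the tool first.

Emit:
{"name": "apply_moves", "arguments": {"plan": [0, 0, -35, 0.1, 0, 0, -35, 0.1, 0, 0, -35, 0.1, 0, 0, -35, 0.1, 0, 0, -35, 0.1], "hand": -1, "squeeze": 20}}

```text
time_s: 0.6
ee_pos: [0.2195, -0.504, 0.3817]
eef_rot: [-3.141, 0.0, -0.093]
force: [0.6, -0.5, 0.4]
grip_width: 0.0572
grip_force: 0.0
```

Emit:
{"name": "apply_moves", "arguments": {"plan": [6, -33, 0, 0, 6, -33, 0, 0, 6, -33, 0, 0, 6, -33, 0, 0, 6, -33, 0, 0, 6, -33, 0, 0, 6, -33, 0, 0, 6, -33, 0, 0, 6, -33, 0, 0, 6, -33, 0, 0, 6, -33, 0, 0, 6, -33, 0, 0, 6, -33, 0, 0, 6, -33, 0, 0, 6, -33, 0, 0, 6, -33, 0, 0, 6, -33, 0, 0, 6, -33, 0, 0, 6, -33, 0, 0, 6, -33, 0, 0]}}

```text
time_s: 2.6
ee_pos: [0.398, 0.1439, 0.3803]
eef_rot: [3.141, 0.0, -0.089]
force: [0.2, -1.2, 0.9]
grip_width: 0.0003
grip_force: 0.0
```

Emit:
{"name": "apply_moves", "arguments": {"plan": [0, 0, 0, 0, 0, 0, 0, 0]}}

```text
time_s: 2.8
ee_pos: [0.3978, 0.1426, 0.38]
eef_rot: [3.141, 0.001, -0.088]
force: [0.3, 0.3, -0.5]
grip_width: 0.0002
grip_force: 0.0
```

Emit:
{"name": "apply_moves", "arguments": {"plan": [9, 0, 30, 0, 0, 0, 30, 0, 0, 0, 30, 0, 0, 0, 30, 0, 0, 0, 30, 0, 0, 0, 30, 0, 0, 0, 30, 0, 0, 0, 30, 0, 0, 0, 25, 0, 0, 0, 25, 0, 0, 0, 20, 0, 0, 0, 15, 0, 0, 0, 0, 0]}}

```text
time_s: 4.1
ee_pos: [0.406, 0.1404, 0.0543]
eef_rot: [3.141, 0.003, -0.091]
force: [-0.0, 0.4, 0.7]
grip_width: 0.0006
grip_force: 0.0
```

Emit:
{"name": "apply_moves", "arguments": {"plan": [0, -5, 0, 0, 0, -5, 0, 0, 0, -5, 0, 0, 0, -5, 0, 0, 0, -5, 0, 0, 0, -5, 0, 0, 0, -5, 0, 0, 0, -5, 0, 0, 0, -5, 0, 0, 0, -5, 0, 0]}}

```text
time_s: 5.1
ee_pos: [0.4114, 0.1918, 0.0555]
eef_rot: [3.141, -0.0, -0.089]
force: [1.0, -3.7, 1.5]
grip_width: 0.0006
grip_force: 1.6
```

Pushing with about 4 N; continuing slowly to the stop.

Emit:
{"name": "apply_moves", "arguments": {"plan": [0, -3, 0, 0, 0, -3, 0, 0, 0, -2, 0, 0]}}

```text
time_s: 5.4
ee_pos: [0.4122, 0.1996, 0.0555]
eef_rot: [-3.142, -0.0, -0.089]
force: [1.3, -3.3, 1.1]
grip_width: 0.0002
grip_force: 1.5
```

Emit:
{"name": "apply_moves", "arguments": {"plan": [0, -2, 0, 0, 0, -2, 0, 0, 0, 0, 0, 0]}}

```text
time_s: 5.7
ee_pos: [0.4125, 0.2037, 0.0554]
eef_rot: [-3.141, -0.0, -0.089]
force: [-0.4, 0.3, 0.1]
grip_width: 0.0005
grip_force: 0.0
```

Emit:
{"name": "apply_moves", "arguments": {"plan": [0, -2, 0, 0, 0, -2, 0, 0]}}

```text
time_s: 5.9
ee_pos: [0.4125, 0.2063, 0.0553]
eef_rot: [3.139, 0.001, -0.089]
force: [-0.1, -28.2, 10.9]
grip_width: 0.0006
grip_force: 14.0
```

Emit:
{"name": "apply_moves", "arguments": {"plan": [0, -2, 0, 0, 0, -1, 0, 0]}}

```text
time_s: 6.1
ee_pos: [0.4125, 0.2066, 0.0553]
eef_rot: [3.134, 0.002, -0.089]
force: [-2.7, -49.1, 19.5]
grip_width: 0.0006
grip_force: 24.7
```

The rail is at its stop (force jumped to 49 N). I back off, rise and check.

Emit:
{"name": "apply_moves", "arguments": {"plan": [0, 3, 0, 0, 0, 3, 0, 0, 0, 0, 0, 0, 0, 15, 0, 0, 0, 25, 0, 0, 0, 0, -40, 0, 0, 0, -40, 0, 0, 0, -40, 0, 0, 0, -40, 0, 0, 0, -40, 0, 0, 0, -40, 0, 0, 0, -40, 0, 0, 0, -40, 0]}}

```text
time_s: 7.4
ee_pos: [0.4085, 0.164, 0.377]
eef_rot: [-3.141, -0.0, -0.089]
force: [0.3, 0.0, -0.5]
grip_width: 0.0004
grip_force: 0.0
```

```bash
python3 - <<'E'
from h import *
print(monitor.get_obs()['ee_pos'],monitor.get_obs()['eef_rot'],monitor.get_obs()['qpos'])
for n in('scene','top'):
    c=cam(n); H=cv2.cvtColor(c['image'],cv2.COLOR_RGB2HSV); P=pts(c); X,Y,Z=P[...,0],P[...,1],P[...,2]
    b=(H[...,0]>100)&(H[...,0]<125)&(H[...,1]>150)&(H[...,2]>60)&(Y>.12)&(c['range_z']>0)
    O=np.array([.5174,.2617]);a=-.089
    for l,m in(('rail',b&(Z>.02)&(Z<.034)),('tab',b&(Z>.078))):
        d=P[m][:,:2]-O; y=d@[-np.sin(a),np.cos(a)]; x=d@[np.cos(a),np.sin(a)]
        print(n,l,m.sum(),np.percentile(x,[2,98]).round(4) if m.sum() else '',np.percentile(y,[2,50,98]).round(4) if m.sum() else '')
    # mug / carton
    print('mug',np.percentile(P[(H[...,0]>95)&(H[...,0]<125)&(H[...,1]>90)&(Y<.12)&(Z>.05)&(X<.6)],[2,98],axis=0).round(3).tolist())
E
```

```text
[0.40848689 0.16395781 0.37703961] [-3.14138985e+00 -1.16265613e-04 -8.89503104e-02] [ 2.98358229e-01 -2.53984376e-02  1.49968503e+00  1.44538217e-04
  1.66712181e+00  1.95811877e+00]
scene rail 226 [-0.1075  0.0817] [-0.058  -0.053  -0.0427]
scene tab 32 [-0.1135 -0.0847] [-0.057  -0.0513 -0.0411]
mug [[0.396, 0.002, 0.052], [0.435, 0.017, 0.09]]
top rail 241 [-0.084   0.0747] [-0.0533 -0.0479 -0.0424]
top tab 6 [-0.0944 -0.0914] [-0.0521 -0.0499 -0.0463]
mug [[0.343, -0.047, 0.053], [0.441, 0.112, 1.201]]
```

Emit:
{"name": "apply_moves", "arguments": {"plan": [0, 0, 0, -0.143, 0, 0, 0, -0.143, 0, 0, 0, -0.143, 0, 0, 0, -0.143, 0, 0, 0, -0.143, 0, 0, 0, -0.143, 0, 0, 0, -0.143, 0, 0, 0, -0.143, 0, 0, 0, -0.143, 0, 0, 0, -0.143, 0, 0, 0, -0.143], "hand": -0.15}}

```text
time_s: 8.6
ee_pos: [0.4088, 0.1641, 0.3744]
eef_rot: [-3.14, 0.0, 1.49]
force: [0.4, 0.2, -0.6]
grip_width: 0.0398
grip_force: 0.0
```

Emit:
{"name": "apply_moves", "arguments": {"plan": [-28, 13, 0, 0, -28, 13, 0, 0, -28, 13, 0, 0, -28, 13, 0, 0, -28, 13, 0, 0, -28, 13, 0, 0, -28, 13, 0, 0, -28, 13, 0, 0, -28, 13, 0, 0, -28, 13, 0, 0, -28, 13, 0, 0, -26, 15, 0, 0, 0, 0, 30, 0, 0, 0, 30, 0, 0, 0, 20, 0, 0, 0, 0, 0]}}

```text
time_s: 10.2
ee_pos: [0.5361, -0.1819, 0.2919]
eef_rot: [-3.136, -0.002, 1.484]
force: [-0.2, -0.3, -0.4]
grip_width: 0.0401
grip_force: 0.0
```

```bash
python3 - <<'E'
from h import *
o=monitor.get_obs(); print(o['ee_pos'],o['eef_rot'],o['grip_width'],o['qpos'])
c=cam('wrist'); save(c,'wrist1.png'); P=pts(c); Z=P[...,2]; H=cv2.cvtColor(c['image'],cv2.COLOR_RGB2HSV)
for n,c in (('wrist',c),('scene',cam('scene'))):
    P=pts(c); Z=P[...,2]; H=cv2.cvtColor(c['image'],cv2.COLOR_RGB2HSV)
    m=(H[...,0]>55)&(H[...,0]<85)&(H[...,1]>120)&(Z>.2)&(Z<.22)&(c['range_z']>0)
    if m.sum()>20: print(n,m.sum(),cv2.minAreaRect((P[m][:,:2]*1000).astype(np.float32)))
E
```

```text
[ 0.53607635 -0.18193231  0.29191057] [-3.13611096e+00 -1.81120440e-03  1.48370654e+00] 0.040095672059463905 [-3.91917211e-01  2.91331211e-01  1.33344378e+00  8.25703563e-05
  1.52259023e+00 -3.04836606e-01]
wrist 1447 ((536.3602294921875, -178.82188415527344), (126.34141540527344, 10.082051277160645), 85.13745880126953)
scene 325 ((537.9182739257812, -183.03359985351562), (129.45065307617188, 14.263570785522461), 85.08294677734375)
```

View pics/wrist1.png

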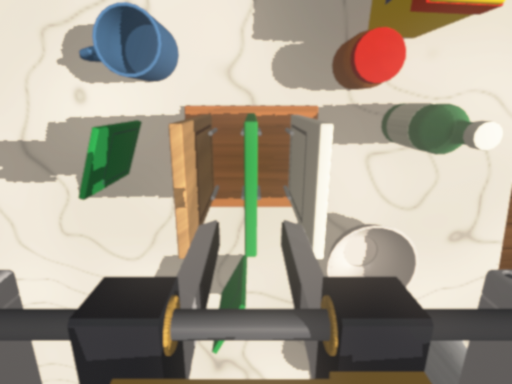

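The wrist view shows the green board's top edge at column 251, midway between the fingertips (about 210 and 290), with clearance to the wooden and white boards. I descend and grip.

Emit:
{"name": "apply_moves", "arguments": {"plan": [0, 0, 20, 0, 0, 0, 20, 0, 0, 0, 20, 0, 0, 0, 20, 0, 0, 0, 20, 0, 0, 0, 15, 0, 0, 0, 10, 0, 0, 0, 6, 0, 0, 0, 0, 0]}}

```text
time_s: 11.2
ee_pos: [0.5374, -0.182, 0.1646]
eef_rot: [3.141, 0.0, 1.484]
force: [-0.1, -0.6, 0.7]
grip_width: 0.0398
grip_force: 0.0
```

Emit:
{"name": "apply_moves", "arguments": {"plan": [0, 0, 0, 0, 0, 0, 0, 0, 0, 0, 0, 0, 0, 0, 0, 0, 0, 0, 0, 0, 0, 0, 0, 0], "hand": -1, "squeeze": 30}}

```text
time_s: 11.8
ee_pos: [0.5374, -0.1819, 0.1647]
eef_rot: [3.141, 0.0, 1.484]
force: [-0.6, 0.4, 3.2]
grip_width: 0.012
grip_force: 30.0
```

Emit:
{"name": "apply_moves", "arguments": {"plan": [0, 0, -10, 0, 0, 0, -20, 0, 0, 0, -20, 0, 0, 0, -25, 0, 0, 0, -25, 0, 0, 0, -25, 0, 0, 0, -25, 0, 0, 0, -25, 0, 0, 0, -25, 0, 0, 0, -10, 0]}}

```text
time_s: 12.8
ee_pos: [0.5375, -0.1819, 0.3771]
eef_rot: [3.139, 0.001, 1.484]
force: [-0.5, -0.0, -2.4]
grip_width: 0.0121
grip_force: 30.0
```

Emit:
{"name": "apply_moves", "arguments": {"plan": [15, -2, 0, 0, 29, -4, 0, 0, 29, -4, 0, 0, 29, -4, 0, 0, 29, -4, 0, 0, 29, -4, 0, 0, 29, -4, 0, 0, 29, -4, 0, 0, 29, -4, 0, 0, 29, -4, 0, 0, 29, -4, 0, 0, 29, -4, 0, 0, 29, -4, 0, 0, 29, -4, 0, 0, 18, -4, 0, 0, 0, 0, 0, 0]}}

```text
time_s: 14.4
ee_pos: [0.514, 0.234, 0.3728]
eef_rot: [-3.139, 0.001, 1.487]
force: [0.1, -0.4, -3.4]
grip_width: 0.0118
grip_force: 30.0
```

Emit:
{"name": "apply_moves", "arguments": {"plan": [0, 0, 0, -0.07, 0, 0, 0, -0.13, 0, 0, 0, -0.13, 0, 0, 0, -0.13, 0, 0, 0, -0.13, 0, 0, 0, -0.13, 0, 0, 0, -0.13, 0, 0, 0, -0.13, 0, 0, 0, -0.13, 0, 0, 0, -0.13, 0, 0, 0, -0.13, 0, 0, 0, -0.13, 0, 0, 0, -0.07, 0, 0, 0, 0]}}

```text
time_s: 15.8
ee_pos: [0.5149, 0.2312, 0.3736]
eef_rot: [-3.141, -0.001, 3.054]
force: [0.3, -0.6, -3.5]
grip_width: 0.0116
grip_force: 30.0
```

```bash
python3 - <<'E'
from h import *
o=monitor.get_obs(); print(o['ee_pos'],o['eef_rot'],o['grip_width'],o['qpos'])
O=np.array([.5174,.2617]);a=-.089
c=cam('scene'); save(c,'scene2.png')
for n,c in (('wrist',cam('wrist')),('scene',c)):
    P=pts(c); Z=P[...,2]; H=cv2.cvtColor(c['image'],cv2.COLOR_RGB2HSV)
    m=(H[...,0]>55)&(H[...,0]<85)&(H[...,1]>120)&(P[...,1]>.1)&(Z>.2)&(c['range_z']>0)
    if m.sum()>20:
        d=P[m][:,:2]-O; y=d@[-np.sin(a),np.cos(a)]; x=d@[np.cos(a),np.sin(a)]; pc=lambda q:np.percentile(q,[1,50,99]).round(4)
        print(n,m.sum(),'x',pc(x),'y',pc(y),'z',pc(P[m][:,2]),'slope',np.polyfit(x,y,1).round(4))
E
```

```text
[0.51486295 0.23118022 0.37361202] [-3.14096909e+00 -1.19666366e-03  3.05446326e+00] 0.011626991923297985 [ 3.57161213e-01  2.73143253e-01  1.17407415e+00 -4.90569575e-05
  1.69572375e+00 -1.12651218e+00]
wrist 3291 x [-0.0589 -0.0069  0.0612] y [-0.0351 -0.0296 -0.024 ] z [0.417  0.4186 0.4201] slope [ 0.0006 -0.0296]
scene 2981 x [-0.0628  0.0081  0.0658] y [-0.0424 -0.0383 -0.0286] z [0.2217 0.324  0.418 ] slope [-0.6464 -0.0332]
```

The board is centred (stand x≈0, y≈-0.030) and square, with its lower edge at z≈0.219. I lower it 213 mm, slowly at the end.

Emit:
{"name": "apply_moves", "arguments": {"plan": [0, 0, 10, 0, 0, 0, 20, 0, 0, 0, 25, 0, 0, 0, 25, 0, 0, 0, 25, 0, 0, 0, 25, 0, 0, 0, 25, 0, 0, 0, 20, 0, 0, 0, 15, 0, 0, 0, 8, 0, 0, 0, 4, 0, 0, 0, 0, 0]}}

```text
time_s: 17.1
ee_pos: [0.5151, 0.2315, 0.1723]
eef_rot: [-3.141, -0.0, 3.053]
force: [0.4, -0.8, -3.9]
grip_width: 0.0117
grip_force: 30.0
```

Emit:
{"name": "apply_moves", "arguments": {"plan": [0, 0, 3, 0, 0, 0, 2, 0, 0, 0, 2, 0, 0, 0, 0, 0]}}

```text
time_s: 17.5
ee_pos: [0.5151, 0.2316, 0.1653]
eef_rot: [-3.142, -0.0, 3.054]
force: [-0.4, -0.1, -3.1]
grip_width: 0.0121
grip_force: 30.0
```

Emit:
{"name": "apply_moves", "arguments": {"plan": [0, 0, 2, 0, 0, 0, 1, 0, 0, 0, 1, 0, 0, 0, 0, 0]}}

```text
time_s: 17.9
ee_pos: [0.5151, 0.2316, 0.1613]
eef_rot: [-3.142, -0.0, 3.054]
force: [0.0, 0.2, -3.3]
grip_width: 0.0117
grip_force: 30.0
```

Emit:
{"name": "apply_moves", "arguments": {"plan": [0, 0, 1, 0, 0, 0, 0, 0]}}

```text
time_s: 18.1
ee_pos: [0.5154, 0.2317, 0.1608]
eef_rot: [3.141, 0.001, 3.054]
force: [0.5, -0.6, -0.1]
grip_width: 0.0116
grip_force: 30.0
```

Emit:
{"name": "apply_moves", "arguments": {"plan": [0, 0, 1, 0, 0, 0, 0, 0, 0, 0, 0, 0]}}

```text
time_s: 18.4
ee_pos: [0.5155, 0.2317, 0.1607]
eef_rot: [3.141, 0.001, 3.054]
force: [-2.3, -1.1, 9.0]
grip_width: 0.0116
grip_force: 30.0
```

The board is set down (9 N on the tray) and still held. Now I open slightly and nudge it back towards the caddy between the fingers.

Emit:
{"name": "apply_moves", "arguments": {"plan": [0, 0, 0, 0, 0, 0, 0, 0, 0, 0, 0, 0], "hand": -0.28}}

```text
time_s: 18.7
ee_pos: [0.5152, 0.2316, 0.1594]
eef_rot: [-3.142, -0.0, 3.054]
force: [-0.3, -0.1, -0.5]
grip_width: 0.032
grip_force: 0.0
```

Emit:
{"name": "apply_moves", "arguments": {"plan": [0, 3, -1, 0, 0, 3, 0, 0, 0, 3, 0, 0, 0, 3, 0, 0, 0, 3, 0, 0, 0, 3, 0, 0, 0, 3, 0, 0, 0, 3, 0, 0, 0, 3, 0, 0, 0, 3, 0, 0, 0, 0, 0, 0]}}

```text
time_s: 19.8
ee_pos: [0.5178, 0.2618, 0.1605]
eef_rot: [3.141, 0.0, 3.054]
force: [0.3, -0.1, -0.0]
grip_width: 0.0341
grip_force: 0.1
```

```bash
cat >> h.py <<'E'
def board():
    O=np.array([.5174,.2617]);a=-.089
    c=cam('scene'); P=pts(c); Z=P[...,2]; H=cv2.cvtColor(c['image'],cv2.COLOR_RGB2HSV)
    m=(H[...,0]>55)&(H[...,0]<85)&(H[...,1]>120)&(P[...,1]>.1)&(c['range_z']>0)
    d=P[m][:,:2]-O; y=d@[-np.sin(a),np.cos(a)]; x=d@[np.cos(a),np.sin(a)]; z=P[m][:,2]
    A=np.c_[x,z,np.ones_like(x)]; k=np.linalg.lstsq(A,y,rcond=None)[0]
    for _ in range(5):
        r=abs(A@k-y)<.004; k=np.linalg.lstsq(A[r],y[r],rcond=None)[0]
    print('n',m.sum(),'x',np.percentile(x,[1,99]).round(4),'z',np.percentile(z,[1,99]).round(4),'tilt',np.arctan(k[1]).round(3),'skew',k[0].round(3),'front face y at tray',(k[2]+.006*k[1]).round(4),'inl',r.mean().round(2))
    return c
E
python3 - <<'E'
from h import *
save(board(),'scene3.png')
E
```

```text
n 2153 x [-1.0718  0.0664] z [0.0263 0.2031] tilt 0.208 skew -0.008 front face y at tray -0.0379 inl 0.87
```

View pics/scene3.png

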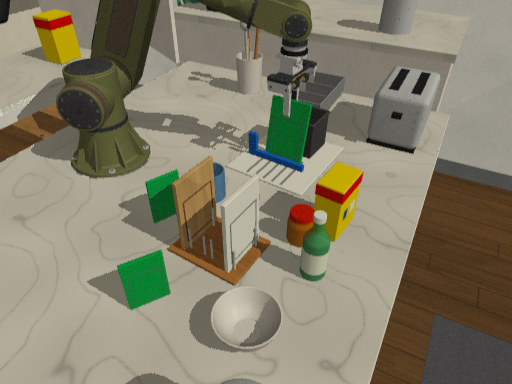

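The picture shows the board (288,130) standing behind the rail, tilted 0.21 rad, cradled by the fingers, with the other boards undisturbed. I keep lowering it onto the rim.

Emit:
{"name": "apply_moves", "arguments": {"plan": [0, 3, 0, 0, 0, 3, 0, 0, 0, 3, 0, 0, 0, 3, 0, 0, 0, 3, 0, 0, 0, 3, 0, 0, 0, 3, 0, 0, 0, 3, 0, 0, 0, 0, 0, 0]}}

```text
time_s: 20.75
ee_pos: [0.5199, 0.2857, 0.1604]
eef_rot: [3.141, 0.0, 3.054]
force: [0.1, 0.7, 0.9]
grip_width: 0.0339
grip_force: 0.3
```

```bash
python3 - <<'E'
from h import *
board()
E
```

```text
n 2235 x [-1.0933  0.0665] z [0.025  0.1976] tilt 0.335 skew -0.014 front face y at tray -0.0383 inl 0.79
```

Emit:
{"name": "apply_moves", "arguments": {"plan": [0, 2, 0, 0, 0, 2, 0, 0, 0, 2, 0, 0, 0, 2, 0, 0]}}

```text
time_s: 21.2
ee_pos: [0.5206, 0.2935, 0.1604]
eef_rot: [-3.142, 0.0, 3.054]
force: [1.3, -0.1, -0.0]
grip_width: 0.0341
grip_force: 0.0
```

Emit:
{"name": "apply_moves", "arguments": {"plan": [0, 0, 0, 0, 0, 0, 0, 0, 0, 0, 0, 0, 0, 0, 0, 0], "hand": 0.7}}

```text
time_s: 21.6
ee_pos: [0.5206, 0.2933, 0.1605]
eef_rot: [-3.142, 0.0, 3.054]
force: [0.5, 0.4, -0.1]
grip_width: 0.0623
grip_force: 0.0
```

```bash
python3 - <<'E'
from h import *
board()
E
```

```text
n 2240 x [-1.0569  0.0666] z [0.0245 0.1967] tilt 0.308 skew -0.648 front face y at tray -0.0233 inl 0.1
```

Emit:
{"name": "apply_moves", "arguments": {"plan": [0, 0, -10, 0, 0, 1, -20, 0, 0, 0, -30, 0, 0, 0, -40, 0, 0, 0, -40, 0, 0, 0, -40, 0, 0, 0, 0, 0]}}

```text
time_s: 22.35
ee_pos: [0.5214, 0.2947, 0.3472]
eef_rot: [3.137, 0.008, 3.054]
force: [-0.2, -0.0, 0.9]
grip_width: 0.08
grip_force: 0.0
```

```bash
sed -i 's/(P\[...,1\]>.1)&/(P[...,1]>.1)\&(P[...,1]<.4)\&(P[...,0]>.4)\&(P[...,0]<.65)\&/' h.py; python3 - <<'E'
from h import *
c=board(); save(c,'scene4.png'); cv2.imwrite('pics/crop4.png',cv2.resize(c['image'][60:240,200:380,::-1],None,fx=3,fy=3))
P=pts(c); H=cv2.cvtColor(c['image'],cv2.COLOR_RGB2HSV); O=np.array([.5174,.2617]);a=-.089
b=(H[...,0]>100)&(H[...,0]<125)&(H[...,1]>150)&(P[...,1]>.12)&(P[...,2]>.02)&(P[...,2]<.034)
print('rail y',np.percentile((P[b][:,:2]-O)@[-np.sin(a),np.cos(a)],[2,50,98]).round(4))
E
```

```text
n 2313 x [-0.0615  0.0664] z [0.0252 0.1945] tilt 0.37 skew -0.005 front face y at tray -0.0384 inl 0.89
rail y [-0.0583 -0.0528 -0.0412]
```

View pics/crop4.png

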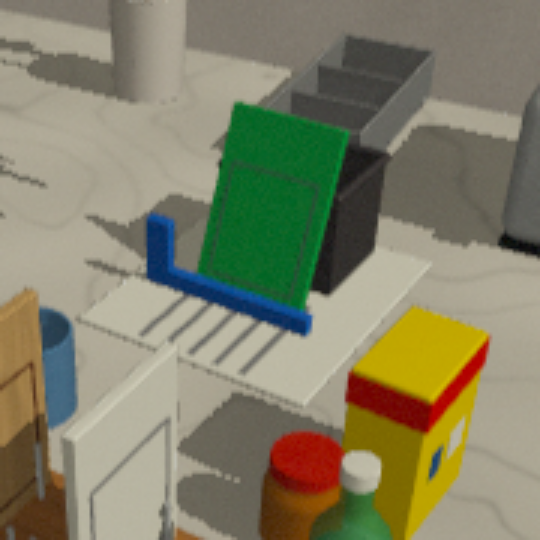

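The crop shows the board (270,205) leaning squarely on the caddy rim at tilt 0.37 rad, lower edge just inside the rail. The rail is still home and the gripper is clear.

```bash
python3 - <<'E'
from h import *
print(ctrl.hand_in())
E
```

```text
the job is handed in; nothing more can be done
None
```

The job is handed in, with no verdict returned: the rail is home, and by the last camera check the green board leans at 0.37 rad against the caddy rim, square and centred just inside the rail, with nothing else seen disturbed.

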